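# Put the press tooling away

### The arm

A 6-joint arm with a two-finger parallel gripper is mounted at the origin on the work surface. World frame = base frame: x ahead of the robot, y to its left, z up, the work surface at z = 0. Lengths are in m, angles in degrees, forces in N, time in s.
With the tool pointing down it reaches from about 0.4 to 0.825 m from the base axis. Payload 7 kg.
Tool frame: the origin (TCP) lies at the very end of the fingers, on their centre line; the grasp point (between the pads) lies 19 mm behind it (ctrl.grip_point_offset is the distance from the TCP to the grasp point, in m); x points along the fingers, z is the direction in which the jaws open and shut, and the axes are right-handed (so a half turn about x gives the same grasp; the last joint's range is limited). The gripper opens to 88 mm and grips with 3 to 60 N. Pads are 19 mm wide; open, the fingers measure 130 mm over their backs; the gripper's body (78 mm by 193 mm) begins 47 mm behind the grasp point.
Start: joints at [93.398, 20.546, 0.682, 0, -70.136, -16.507], TCP at [0.153, 0.657, 0.227] pointing down, gripper open.
Joint ranges: [-176.03, 176.03], [-82.01, 121.73], [-58.28, 71.71], [-173.87, 95.51], [-174.79, -0.11], [-173.66, 173.66]. Speed limits (degrees/s): [136.94, 136.94, 172.46, 180, 180, 180].

### API

Orientations are given as [roll, pitch, yaw] about the fixed x, y, z axes, in that order (R = Rz(yaw) Ry(pitch) Rx(roll)).
In Python, from plant import get_obs, snapshot, calibration, close_job, ctrl gives the robot as it stands.
- The arm moves only by the tool move_arm, never from a script. Its argument "commands" is a list that holds one entry, the list of rows, each a list of 4 numbers: the shift along the tool's x, y, z in cm, then the turn about the tool's x in rad. In form: [[[dx, dy, dz, spin], ...]]. A call has 1 to 8 rows; each row shifts and turns the commanded pose from where the row before left it, along the tool's axes as they then stand; what a row does not reach is not made up. A row lasts 1/10 s, in which the tool goes at most 50 mm and 8.59 degrees, less where a joint would pass 70% of its speed; a pose out of reach is approached as far as the arm can. A call with a gripper value outside its range is refused whole. "jaw" is the finger opening in cm, from 0 to 8.76, set as the call begins (left out, the last holds). The fingers move at their own pace and stop on an object; the grip force is fixed at half the most. Time passes only in rows, so rows that do not move let the fingers close. It gives the time, the measured TCP pose, the force and the opening at its end, in the units of the state.
- get_obs(): the state, without advancing time (a new reading comes with each control period).
- snapshot(name): name is "scene" or "top" or "wrist"; returns (picture, depth): 384x512x3 uint8, red, green, blue; 384x512 float32, m along the optical axis (not along the pixel's ray), 0 where there is no reading.
- calibration(name): a dict with "mtx" (3x3 intrinsics, pixels), "T" (4x4, takes a point from camera to world coordinates); the wrist camera has in their place "tool_from_camera" (4x4, takes a point from camera to tool coordinates, whose origin is the TCP and whose axes are the tool frame's). Camera axes: x right, y up, looking along -z (the intrinsics and any distortion apply to the point x, -y, -z); pixel columns grow to the right and rows downward; lengths in m; the calibration is good to about 2 mm. A picture is of the moment at which its call begins: read the wrist's pose just before it. calibration takes no time and is no camera call.
- close_job(): hands the job in, once; it reports no verdict.
The state is a dict: "clock": time; "joint_pos": joint angles; "qvel": joint speeds; "tau": joint torques, N m; "tool_pos": TCP position; "orientation": TCP orientation; "force": force on the tool from outside, world axes, zero at the start; "moment": the same for the moment, N m; "opening": finger opening in m.
Only numpy, scipy, OpenCV 4.12 (cv2) and the standard library are available. Lean on these libraries where they do the work, as an engineer would, in place of code of your own. Each camera call takes 0.05 s, during which the arm holds its last target. There are 200 camera calls.

### The job

The bearing job is finished: take the pile of press tooling apart, one piece at a time from the top. Set each coloured ring flat over the pin of the stand of its own colour, then, when the rings are away, lay the steel plate squarely and flat in the green cradle between its end rails. Do not push about or knock over the white grease jar and the green spray can.

Things in the scene. Friction and masses are not known exactly. Their poses are not given: they have to be found in the camera images.
- blue_center (a point): Centre (half-way up) of the blue press ring: flat anodised aluminium ring, outside diameter 58, hole 24, 18 mm high, lying flat; loose. z is its axis. It lies on one end of the steel plate, some 37 mm from the plate's centre along its length; the yellow ring may be on top of it (then the yellow centre is within a few mm of this one seen from above).
- red_center (a point): Centre (half-way up) of the red press ring: flat anodised aluminium ring, outside diameter 50, hole 24, 18 mm high, lying flat; loose. z is its axis. It lies on one end of the steel plate, some 37 mm from the plate's centre along its length; the yellow ring may be on top of it (then the yellow centre is within a few mm of this one seen from above).
- yellow_center (a point): Centre (half-way up) of the yellow press ring: flat anodised aluminium ring, outside diameter 36, hole 22, 18 mm high, lying flat; loose. z is its axis. It lies on top of the blue or the red ring, about concentric with it.
- plate_center (a point): Centre (half-way up) of the steel arbor plate under the rings: 140 long (its x) by 56 wide (its y) by 14 mm thick, with an 18 mm wide, 18 mm deep notch in the middle of each short end; 0.55 to 0.9 kg, loose, flat on the bench at the start.
- blue_stand: Fixed blue pin stand for the blue ring: round blue foot of diameter 72, 8 mm thick, with an upright steel pin of diameter 8 in the middle that ends 32 mm above the bench. Origin: centre of its underside, on the bench; z up. A seated ring lies flat on the foot, the pin in its hole, its centre 17 mm above this origin.
- red_stand: Fixed red pin stand for the red ring: round red foot of diameter 64, 8 mm thick, with an upright steel pin of diameter 8 in the middle that ends 32 mm above the bench. Origin: centre of its underside, on the bench; z up. A seated ring lies flat on the foot, the pin in its hole, its centre 17 mm above this origin.
- yellow_stand: Fixed yellow pin stand for the yellow ring: round yellow foot of diameter 50, 8 mm thick, with an upright steel pin of diameter 8 in the middle that ends 32 mm above the bench. Origin: centre of its underside, on the bench; z up. A seated ring lies flat on the foot, the pin in its hole, its centre 17 mm above this origin.
- cradle: Fixed green cradle for the steel plate: 176 long (its x) by 80 wide (its y), with a black rubber pad whose top is 8 mm above the bench and a 16 mm high rail across each short end; 164 mm clear between the rails, the long sides open. Origin: centre of its underside, on the bench. The plate in it lies flat lengthwise, either way round, its centre 15 mm above this origin.
- jar_mid (a point): Half-way up the white grease jar with black lid, diameter 56, 55 mm high, standing loose on the bench among the stands: leave it be.
- can_mid (a point): Half-way up the green spray can with white cap, diameter 58, 150 mm high, standing loose on the bench behind the stands: leave it be.
There are look-alikes about, which are no part of the job. Leave any pink or turquoise look-alike of the blue_stand alone.

How it is judged:
By the outcome, as a careful person would: the job done as asked, in the order asked, and still so for the second after the job is handed in, with the robot touching nothing.
It also fails if it takes over 93 s, if anything falls off the work surface, if the arm or the gripper's body presses on something with over 40 N, if the wrist force passes 120 N, or if a joint passes its speed limit or range.

## Working session

There is one attempt and no reset: what is moved stays moved. The work goes in short steps, Python scripts to look and compute and a tool call to move; the robot and the scene stay as the last step left them, time stands still between calls to the robot, and variables do not carry over. Pictures are saved under pics/ and viewed, about 12 in all and at most 16, crops included, and the job is handed in when it is done.

Besides the shell and the picture viewer there is one more tool, called after "Call:" as a command line: name --argument value ..., lists and objects as JSON in quotes. move_arm: Moves the arm, as the interface text tells. Its arguments: {"type":"object","properties":{"commands":{"type":"array"},"jaw":{"type":"number"}},"required":["commands"]}

```bash
ls; mkdir -p pics; cat > h.py <<'E'
import numpy as np, cv2
from plant import get_obs, snapshot, calibration, close_job, ctrl
def save(name,img): cv2.imwrite('pics/'+name+'.png',cv2.cvtColor(img,cv2.COLOR_RGB2BGR))
E
python3 - <<'E'
from h import *
print(get_obs())
for n in ['scene','top','wrist']:
    p,d=snapshot(n); np.savez(f'{n}0.npz',p=p,d=d); c=calibration(n); print(n,c)
    save(n+'0',p)
a=np.hstack([np.load('scene0.npz')['p'],np.load('top0.npz')['p']])
E
```

```text
pics
{'clock': 0.0, 'joint_pos': array([ 9.33960641e+01,  2.05899773e+01,  6.36331901e-01, -2.12949122e-02,
       -7.01363991e+01, -1.65047410e+01]), 'qvel': array([ 0.05846778, -0.10391514,  0.008612  , -0.02993342, -0.10732953,
        0.05987284]), 'tau': array([-7.88643720e-04, -5.82728684e+01,  2.93062609e+01,  6.99710727e+00,
        6.99476586e-03, -1.60083887e-04]), 'tool_pos': array([0.15302095, 0.6569389 , 0.22565488]), 'orientation': array([  3.97205244,  89.90775631, -99.14387584]), 'force': array([0.04740876, 0.18291108, 0.68644309]), 'moment': array([ 0.02878822,  0.04800921, -0.01383836]), 'opening': 0.08754193740995711}
scene {'mtx': array([[487.51547682,   0.        , 249.13723871],
       [  0.        , 487.51547682, 189.37333955],
       [  0.        ,   0.        ,   1.        ]]), 'T': array([[ 0.74145659, -0.53630685,  0.40325809,  0.9661502 ],
       [ 0.67095849,  0.59933389, -0.43659316, -0.43923918],
       [-0.00753834,  0.59428432,  0.8042197 ,  0.86975392],
       [ 0.        ,  0.        ,  0.        ,  1.        ]])}
top {'mtx': array([[396.54864232,  
[... 309 characters left out ...]
     [-6.01162196e-03,  2.26523234e-01,  9.73987210e-01,
         7.86035252e-01],
       [ 0.00000000e+00,  0.00000000e+00,  0.00000000e+00,
         1.00000000e+00]])}
wrist {'mtx': array([[267.28913787,   0.        , 257.47889405],
       [  0.        , 267.28913787, 190.10856714],
       [  0.        ,   0.        ,   1.        ]]), 'tool_from_camera': array([[-2.63979623e-04,  2.79514858e-01, -9.60141330e-01,
        -1.57626428e-01],
       [-8.91949763e-04,  9.60140916e-01,  2.79514983e-01,
         7.53777484e-02],
       [ 9.99999567e-01,  9.30184092e-04, -4.14442494e-06,
         9.30035429e-04],
       [ 0.00000000e+00,  0.00000000e+00,  0.00000000e+00,
         1.00000000e+00]])}
```

View pics/scene0.png

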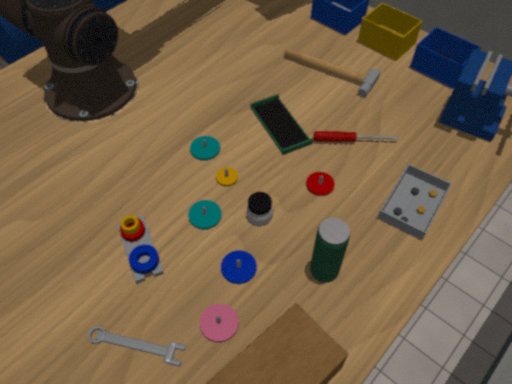

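View pics/top0.png

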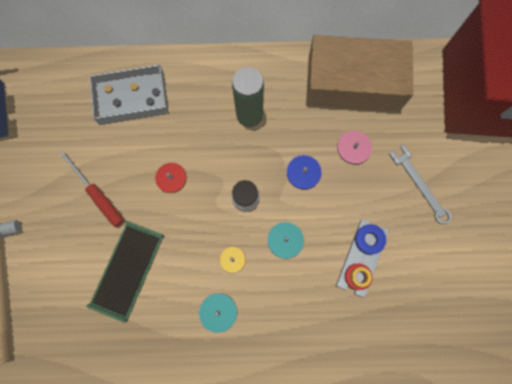

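The scene picture shows the pile at (140,245), with yellow on red at the far end and blue at the near end. The stands are blue (238,267), red (320,183) and yellow (227,177), and the cradle is at (281,124). In the top picture, the pile is at (362,258), the stands are blue (304,172), red (171,178) and yellow (232,259), and the cradle is at (126,270).

Could be mistaken for the blue stand: pink (355,148) and turquoise (286,240) and (218,312), all in the top picture. I choose the saturated blue one at (304,172).

```bash
cat >> h.py <<'E'
def ray(c,uv,T=None):
    T=c['T'] if T is None else T
    x=(np.array([*uv,1.])@np.linalg.inv(c['mtx']).T); d=T[:3,:3]@np.array([x[0],-x[1],-1.]); return T[:3,3],d
def onz(c,uv,z,T=None):
    o,d=ray(c,uv,T); return o+d*(z-o[2])/d[2]
HUE={'blue':(112,126,150,40),'red':(175,5,170,60),'yellow':(18,30,150,120),'green':(65,90,60,30),'turq':(82,95,130,60),'pink':(160,174,80,100)}
def mask(p,col):
    h,s,v=cv2.split(cv2.cvtColor(p,cv2.COLOR_RGB2HSV)); a,b,sm,vm=HUE[col]
    m=((h>=a)&(h<=b)) if a<b else ((h>=a)|(h<=b))
    return (m&(s>=sm)&(v>=vm)).astype(np.uint8)*255
def blobs(p,col,amin=60):
    m=mask(p,col)
    cs,_=cv2.findContours(m,cv2.RETR_EXTERNAL,cv2.CHAIN_APPROX_NONE)
    return [c for c in cs if cv2.contourArea(c)>amin]
E
python3 - <<'E'
from h import *
for n in ['top','scene']:
    z=np.load(n+'0.npz');p,d=z['p'],z['d'];c=calibration(n)
    for col in HUE:
        for b in blobs(p,col):
            hull=cv2.convexHull(b)
            pts={}
            for zz in (0.008,0.032):
                w=np.array([onz(c,q[0],zz)[:2]*1000 for q in b],np.float32)
                # circle LSQ fit
                A=np.c_[2*w,np.ones(len(w))];s=np.linalg.lstsq(A,(w**2).sum(1),rcond=None)[0];r=np.sqrt(s[2]+s[0]**2+s[1]**2)
                pts[zz]=np.round([s[0],s[1],2*r],1)
            e=cv2.moments(b);u=[round(e['m10']/e['m00']),round(e['m01']/e['m00'])]
            o,dr=ray(c,u); dd=d[u[1],u[0]]; P=o+dr*dd
            print(n,col,u,cv2.contourArea(b),pts[0.008],pts[0.032],'depthpt',np.round(P*1000))
p=np.load('top0.npz')['p'];cr=cv2.resize(p[130:320,200:400],None,fx=3,fy=3,interpolation=cv2.INTER_CUBIC);save('crop0',cr)
E
```

```text
top blue [370, 239] 559.5 [ 502.  -245.2   52.1] [ 499.7 -238.5   50.5] depthpt [ 501. -242.   16.]
top blue [304, 172] 740.0 [ 640.9 -121.2   63.6] [ 634.3 -118.2   61.7] depthpt [ 639. -121.   14.]
top red [166, 172] 177.5 [638.8 153.   43. ] [632.2 147.4  41.7] depthpt [648. 159.   7.]
top red [499, 53] 2294.5 [ 907.2 -581.3  186.5] [ 892.3 -564.2  180.8] depthpt [ 799. -447.  173.]
top yellow [361, 277] 263.0 [ 430.2 -220.9   34.6] [ 430.  -214.9   33.6] depthpt [ 430. -219.   13.]
top green [218, 312] 1069.0 [371.   53.6  67.9] [372.7  51.1  65.8] depthpt [373.  51.  29.]
top green [122, 301] 120.5 [452.4 255.4 152.9] [451.5 246.7 148.2] depthpt [396. 235.   9.]
top green [285, 240] 938.5 [504.  -78.6  67.5] [501.5 -77.   65.4] depthpt [502. -77.  23.]
top pink [354, 147] 798.5 [ 691.5 -228.1   67.5] [ 683.2 -221.9   65.4] depthpt [ 692. -228.    7.]
scene blue [238, 267] 829.5 [ 644.5 -125.2   67.5] [ 653.5 -134.    65.7] depthpt [ 646. -127.    9.]
scene blue [143, 259] 601.0 [ 491.7 -238.8   59. ] [ 504.9 -244.3   57.3] depthpt [ 496. -242.   15.]
scene red [134, 234] 132.5 [
[... 420 characters left out ...]
0.6  48.2] depthpt [472.  20.  14.]
scene green [326, 260] 967.0 [761.8   6.4  81.2] [767.5  -6.1  79. ] depthpt [784. -41.  91.]
scene green [204, 214] 713.5 [506.2 -82.3  70.2] [519.  -92.2  68.2] depthpt [507. -84.   9.]
scene green [205, 147] 530.0 [373.3  50.1  70.6] [389.8  36.5  68.7] depthpt [378.  48.  14.]
scene green [279, 129] 264.5 [464.7 256.1 172.1] [478.7 236.7 167.3] depthpt [467. 210.  10.]
scene turq [204, 214] 664.0 [506.7 -82.5  67.6] [519.5 -92.4  65.7] depthpt [507. -84.   9.]
scene turq [205, 147] 481.5 [373.6  50.   67.2] [390.1  36.4  65.3] depthpt [378.  48.  14.]
scene pink [219, 322] 1048.0 [ 695.  -232.5   68.1] [ 702.5 -238.2   66.2] depthpt [ 698. -234.   17.]
```

View pics/crop0.png

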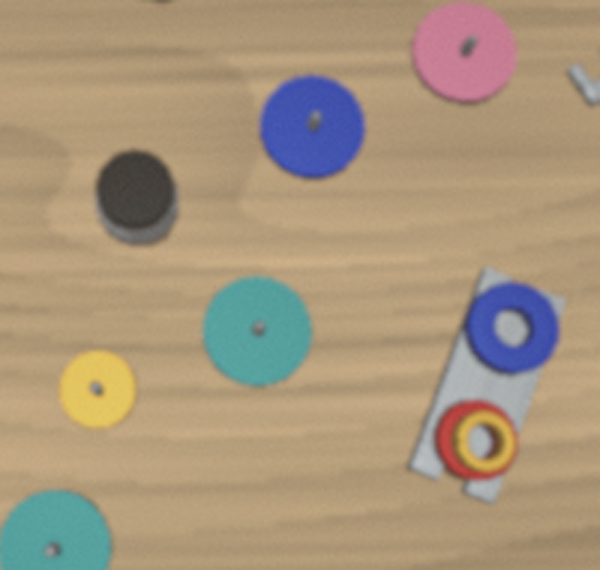

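The crop confirms it. Yellow sits on red at crop (486,441), i.e. top (362,277), and blue is alone at the other end of the plate. The blue stand at crop (312,127) is clearly not the pink one or either turquoise one. Next I measure the remaining things and set up a move planner.

```bash
cat >> h.py <<'E'
from scipy.spatial.transform import Rotation as Ro
def pose():
    o=get_obs(); return np.array(o['tool_pos']),Ro.from_euler('xyz',o['orientation'],degrees=True).as_matrix(),o
def plan(xyz,jaw=None,n=8,spin_lim=0.14):
    """xyz target TCP (mm); jaw: world angle (deg, mod 180) of tool z. prints tool-frame rows"""
    p,R,o=pose(); a=np.degrees(np.arctan2(R[1,2],R[0,2]))
    t=0 if jaw is None else ((jaw-a+90)%180-90)
    s=-np.radians(t)   # tool x points down
    d=np.array(xyz)/1000-p; yaw=np.radians(a)
    print('from',np.round(p*1000,1),'jaw',round(a,1),'turn',round(t,1),'j6',round(o['joint_pos'][5],1),'t',round(o['clock'],2),'d',np.round(d*1000,1))
    rows=[]
    for i in range(n):
        x=np.array([0,0,-1]);z=np.array([np.cos(yaw),np.sin(yaw),0]);y=np.cross(z,x)
        rows.append([round(float(v),2) for v in (d/n*100)@np.c_[x,y,z]]+[round(s/n,3)]); yaw-=s/n
    print(rows)
def circ(c,b,z,T=None):
    w=np.array([onz(c,q,z,T)[:2]*1000 for q in b.reshape(-1,2)])
    s=np.linalg.lstsq(np.c_[2*w,np.ones(len(w))],(w**2).sum(1),rcond=None)[0]
    return np.round([s[0],s[1],2*np.sqrt(s[2]+s[0]**2+s[1]**2)],1)
E
python3 - <<'E'
from h import *
c=calibration('top');cs=calibration('scene')
print('yellow ring top',onz(c,(361.5,277),.05)*1000,'scene',onz(cs,(129,222),.05)*1000)
print('jar lid',onz(c,(245,192),.055)*1000,'can cap top',onz(c,(248,80),.15)*1000, 'scene jar',onz(cs,(259,200),.055)*1000,'can',onz(cs,(334,230),.15)*1000)
print('yellow stand top',onz(c,(232,260),.008)*1000,'red',onz(c,(171,178),.008)*1000)
for nm,cc,pts in (('top',c,[(130,222),(163,237),(126,320),(88,305)]),('scene',cs,[(278,96),(312,143),(285,152),(250,103)])):
    w=np.array([onz(cc,q,.016)[:2]*1000 for q in pts]);(ctr,sz,an)=cv2.minAreaRect(w.astype(np.float32));print('cradle',nm,w.mean(0).round(1),sz,an,w.round().tolist())
plan((500,450,250),None,8)
E
```

```text
yellow ring top [ 429.35252523 -211.14179517   50.        ] scene [ 430.68752065 -214.24139115   50.        ]
jar lid [591.03865614  -2.93761299  55.        ] can cap top [771.43759682 -14.46488209 150.        ] scene jar [590.76757623  -3.51173374  55.        ] can [772.96688566 -15.4596366  150.        ]
yellow stand top [467.40258809  25.86416409   8.        ] red [634.50317214 148.40128479   8.        ]
cradle top [452.7 225.6] (77.88813018798828, 170.40362548828125) 65.40107727050781 [[545.0, 225.0], [514.0, 159.0], [362.0, 223.0], [390.0, 296.0]]
cradle scene [459.8 224.4] (74.8680419921875, 183.34976196289062) 66.9501953125 [[395.0, 291.0], [557.0, 222.0], [528.0, 159.0], [359.0, 225.0]]
from [153.1 657.1 225.8] jaw -103.1 turn 0 j6 -16.5 t 0.15 d [ 346.9 -207.1   24.2]
[[-0.3, 4.81, 1.54, np.float64(-0.0)], [-0.3, 4.81, 1.54, np.float64(-0.0)], [-0.3, 4.81, 1.54, np.float64(-0.0)], [-0.3, 4.81, 1.54, np.float64(-0.0)], [-0.3, 4.81, 1.54, np.float64(-0.0)], [-0.3, 4.81, 1.54, np.float64(-0.0)], [-0.3, 4.81, 1.54, np.float64(-0.0)], [-0.3, 4.81, 1.54, np.float64(-0.0)]]
```

Call:
move_arm --commands '[[[-0.3,4.8,1.5,0],[-0.3,4.8,1.5,0],[-0.3,4.8,1.5,0],[-0.3,4.8,1.5,0],[-0.3,4.8,1.5,0],[-0.3,4.8,1.5,0],[-0.3,4.8,1.5,0],[-0.3,4.8,1.5,0]]]'

```text
clock: 0.95
tool_pos: [0.4987, 0.4536, 0.2504]
orientation: [-41.5, 90.0, -144.6]
force: [-0.1, 1.6, 0.2]
opening: 0.0871
```

```bash
python3 - <<'E'
from h import *
plan((560,60,250),-110,8)
E
```

```text
from [498.7 453.6 250.4] jaw -103.1 turn -6.9 j6 18.1 t 0.95 d [  61.3 -393.6   -0.4]
[[0.0, 1.86, 4.62, np.float64(0.015)], [0.0, 1.93, 4.59, np.float64(0.015)], [0.0, 2.0, 4.56, np.float64(0.015)], [0.0, 2.07, 4.53, np.float64(0.015)], [0.0, 2.14, 4.5, np.float64(0.015)], [0.0, 2.2, 4.47, np.float64(0.015)], [0.0, 2.27, 4.43, np.float64(0.015)], [0.0, 2.34, 4.4, np.float64(0.015)]]
```

Call:
move_arm --commands '[[[0,1.9,4.6,0.015],[0,1.9,4.6,0.015],[0,2.0,4.6,0.015],[0,2.1,4.5,0.015],[0,2.1,4.5,0.015],[0,2.2,4.5,0.015],[0,2.3,4.4,0.015],[0,2.3,4.4,0.015]]]'

```text
clock: 1.75
tool_pos: [0.5583, 0.0596, 0.2505]
orientation: [151.2, 90.0, 41.2]
force: [1.6, 0.2, 0.5]
opening: 0.0877
```

Call:
move_arm --commands '[[[0.8,0,3.7,0],[0.8,0,3.7,0],[0.8,0,3.7,0],[0.8,0,3.7,0],[0.8,0,3.7,0],[0.8,0,3.7,0],[0.8,0,3.7,0],[0.8,0,3.7,0]]]'

```text
clock: 2.55
tool_pos: [0.4565, -0.2179, 0.1861]
orientation: [131.8, 90.0, 21.8]
force: [0.6, -1.2, -0.4]
opening: 0.0876
```

```bash
cat >> h.py <<'E'
def wrist(name):
    p,R,o=pose(); c=calibration('wrist'); T=np.eye(4);T[:3,:3]=R;T[:3,3]=p
    im,d=snapshot('wrist'); save(name,im); return im,d,c,T@c['tool_from_camera']
E
python3 - <<'E'
from h import *
im,d,c,T=wrist('w1'); np.savez('w1.npz',im=im,d=d,T=T)
plan((430,-213,35))
for col,z in (('yellow',.05),('blue',.032),('red',.032)):
    for b in blobs(im,col,150): print(col,cv2.moments(b)['m10']/cv2.moments(b)['m00'],circ(c,b,z,T),cv2.contourArea(b))
E
```

```text
from [ 453.9 -220.7  184.5] jaw -110.1 turn 0 j6 73.5 t 2.6 d [ -23.9    7.7 -149.5]
[[1.87, -0.31, 0.01, np.float64(-0.0)], [1.87, -0.31, 0.01, np.float64(-0.0)], [1.87, -0.31, 0.01, np.float64(-0.0)], [1.87, -0.31, 0.01, np.float64(-0.0)], [1.87, -0.31, 0.01, np.float64(-0.0)], [1.87, -0.31, 0.01, np.float64(-0.0)], [1.87, -0.31, 0.01, np.float64(-0.0)], [1.87, -0.31, 0.01, np.float64(-0.0)]]
yellow 86.24067085953878 [485.2 -15.1  30.5] 397.5
yellow 261.35254072453193 [ 432.8 -215.    35.2] 685.5
blue 253.0505231689088 [ 502.5 -241.9   44.2] 557.5
blue 124.3714598576477 [ 633.6 -134.2   65.5] 3348.5
red 247.13978494623652 [ 437.8 -207.9   32.8] 170.5
```

View pics/w1.png

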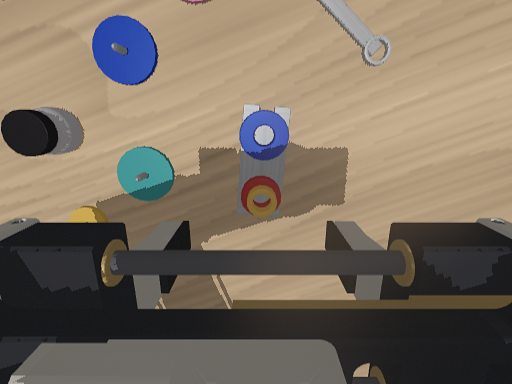

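Wrist view: blue ring at (264,135), red and yellow at (261,198), blue stand at (125,50), jar at (40,132). Yellow at about (431,-213.5) mm agrees across three views to within 4 mm, and its fitted outside diameter of 35 is right. Going down on it.

Call:
move_arm --commands '[[[1.9,-0.3,0,0],[1.9,-0.3,0,0],[1.9,-0.3,0,0],[1.9,-0.3,0,0],[1.9,-0.3,0,0],[1.9,-0.3,0,0],[1.9,-0.3,0,0],[1.6,-0.3,0,0]]]'

```text
clock: 3.4
tool_pos: [0.4343, -0.2083, 0.0364]
orientation: [-79.2, 90.0, 170.9]
force: [-0.3, -0.4, -0.0]
opening: 0.0877
```

```bash
python3 - <<'E'
from h import *
im,d,c,T=wrist('w2')
plan((431,-213.5,35),None,1)
for col,z in (('yellow',.05),('blue',.032)):
    for b in blobs(im,col,150): print(col,cv2.moments(b)['m10']/cv2.moments(b)['m00'],circ(c,b,z,T),cv2.contourArea(b))
E
```

```text
from [ 432.3 -208.    34.2] jaw -110.0 turn 0 j6 72.2 t 3.45 d [-1.3 -5.5  0.8]
[[-0.08, 0.07, 0.56, np.float64(-0.0)]]
yellow 267.1516950270413 [ 438.  -216.8   27.6] 1263.5
blue 260.8898815498896 [ 501.2 -240.8   48.5] 4981.0
blue 24.417782738095237 [ 597.2 -139.2   21.1] 896.0
```

View pics/w2.png

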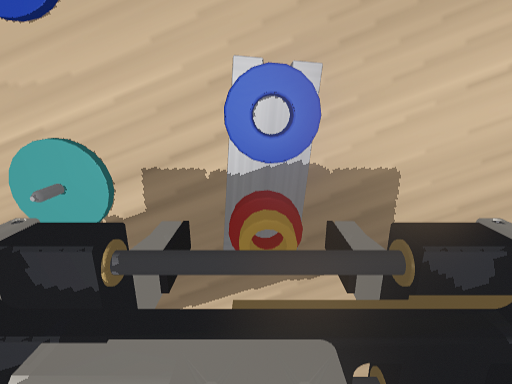

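Yellow sits between the jaws at (268,238), about 5 mm off centre towards the right finger. I correct that and close.

Call:
move_arm --commands '[[[-0.1,0,0.6,0],[0,0,0,0],[0,0,0,0]]]'

```text
clock: 3.75
tool_pos: [0.4335, -0.2144, 0.0394]
orientation: [101.8, 89.9, -8.2]
force: [0.1, 0.3, -0.1]
opening: 0.0879
```

Call:
move_arm --commands '[[[0,0,0,0],[0,0,0,0],[0,0,0,0],[0,0,0,0],[0,0,0,0],[0,0,0,0]]]' --jaw 2.5

```text
clock: 4.35
tool_pos: [0.4327, -0.214, 0.0384]
orientation: [-74.4, 90.0, 175.6]
force: [0.2, 0.1, -0.1]
opening: 0.0451
```

Call:
move_arm --commands '[[[0.3,0,0,0],[0,0,0,0],[0,0,0,0],[0,0,0,0],[0,0,0,0],[0,0,0,0]]]'

```text
clock: 4.95
tool_pos: [0.4327, -0.2141, 0.0354]
orientation: [-98.3, 90.0, 151.7]
force: [0.5, -1.1, -1.6]
opening: 0.0347
```

```bash
python3 - <<'E'
from h import *
print(get_obs()['opening'],get_obs()['force'])
plan((433,-214,100),None,1)
E
```

```text
0.03469914712209702 [ 0.4553802  -1.06711151 -1.58499371]
from [ 432.7 -214.1   35.4] jaw -110.0 turn 0 j6 72.9 t 4.95 d [ 0.3  0.1 64.6]
[[-6.46, 0.03, -0.02, np.float64(-0.0)]]
```

Call:
move_arm --commands '[[[-1.5,0,0,0],[-3,0,0,0],[-3,-0.5,-2.5,0],[0,-1.0,-4.7,0],[0,-1.0,-4.7,0],[0,-1.0,-4.7,0],[0,-0.9,-4.7,0],[0,-0.4,-2.4,0]]]'

```text
clock: 5.75
tool_pos: [0.4692, 0.0281, 0.1108]
orientation: [133.9, 89.9, 24.0]
force: [0.1, -0.7, -0.1]
opening: 0.0346
```

```bash
python3 - <<'E'
from h import *
im,d,c,T=wrist('w3'); np.savez('w3.npz',im=im,d=d,T=T)
plan((469,25,60),None,1); print(get_obs()['opening'])
for col,z in (('yellow',.008),('yellow',.13),('blue',.032),('red',.032)):
    for b in blobs(im,col,150): print(col,cv2.boundingRect(b),circ(c,b,z,T),cv2.contourArea(b))
E
```

```text
from [470.2  29.7 110.9] jaw -109.8 turn 0 j6 42.5 t 5.8 d [ -1.2  -4.7 -50.9]
[[5.09, 0.04, 0.48, np.float64(-0.0)]]
0.03419117844783327
yellow (229, 164, 58, 86) [446.   34.3  71.6] 2916.5
yellow (229, 164, 58, 86) [489.8  18.9  38.1] 2916.5
red (0, 166, 36, 38) [554.3 233.6  31.3] 840.5
red (486, 120, 26, 52) [ 438.6 -191.8   34.1] 962.0
red (31, 24, 76, 77) [627.3 132.6  57.8] 4352.0
```

View pics/w3.png

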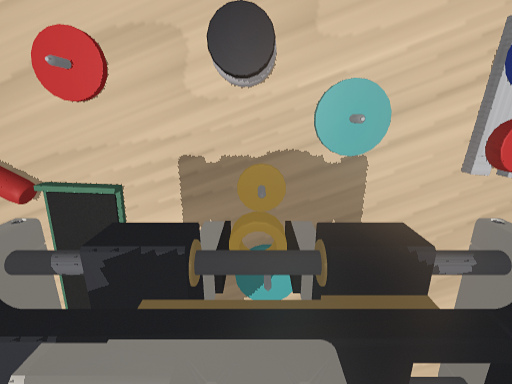

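```bash
python3 - <<'E'
from h import *
z=np.load('w3.npz');T=z['T'];im=z['im'];c=calibration('wrist')
m=mask(im,'yellow'); m[205:]=0
ys,xs=np.nonzero(m); print('foot px',xs.min(),xs.max(),ys.min(),ys.max())
cs,_=cv2.findContours(m,0,cv2.CHAIN_APPROX_NONE);b=max(cs,key=cv2.contourArea);b=b[b[:,0,1]<203];print('foot',circ(c,b,.008,T))
m=mask(im,'yellow');m[:212]=0;m[250:]=0;zt=.111+.0146
cs,_=cv2.findContours(m,0,cv2.CHAIN_APPROX_NONE);b=max(cs,key=cv2.contourArea);b=b[(b[:,0,1]<235)&(b[:,0,1]>213)]
q=b.reshape(-1,2); print('ring',circ(c,b,zt,T), 'top edge',onz(c,(258,211),zt,T)*1000, 'L/R',onz(c,(229,238),zt,T)*1000,onz(c,(287,238),zt,T)*1000,pose()[0])
E
```

```text
foot px 237 284 164 204
foot [470.   23.3  47.8]
ring [480.7  23.   21.8] top edge [488.96446293  19.66945782 125.6       ] L/R [478.87082684  41.43194339 125.6       ] [467.28553968   9.3981324  125.6       ] [0.47024388 0.02968034 0.11090393]
```

Yellow is held flat at (258,236), the stand foot is at (261,187), and the red ring is still on the plate at the right edge. The foot at (470,23.5) agrees with the other views, and the ring is about 4 mm forward of the TCP. Lowering.

Call:
move_arm --commands '[[[1.5,-0.1,0.3,0],[1.5,-0.1,0.2,0],[1.5,0,0,0],[1.5,0,0,0],[1.5,0,0,0],[1.2,0,0,0],[0.7,0,0,0],[0.2,0,0,0]]]'

```text
clock: 6.6
tool_pos: [0.465, 0.021, 0.0139]
orientation: [-39.1, 90.0, -149.1]
force: [0.3, -0.3, -0.0]
opening: 0.0345
```

Call:
move_arm --commands '[[[0,0,0,0],[0,0,0,0]]]'

```text
clock: 6.8
tool_pos: [0.465, 0.021, 0.0147]
orientation: [141.2, 90.0, 31.2]
force: [0.4, -0.2, 0.2]
opening: 0.0345
```

Call:
move_arm --commands '[[[0.1,0,-0.4,0],[0.2,0,0,0],[0,0,0,0],[0,0,0,0]]]'

```text
clock: 7.2
tool_pos: [0.4662, 0.0248, 0.0114]
orientation: [-45.8, 90.0, -155.8]
force: [0.7, -0.6, -0.5]
opening: 0.0345
```

Call:
move_arm --commands '[[[0,0,0,0],[0,0,0,0],[0,0,0,0],[0,0,0,0],[-1,0,0,0],[-2,0,0,0],[-3,0,0,0],[-4,0,0,0]]]' --jaw 8.7

```text
clock: 8.0
tool_pos: [0.4652, 0.0243, 0.112]
orientation: [-46.8, 89.8, -156.8]
force: [1.5, 0.7, -0.2]
opening: 0.0863
```

```bash
python3 - <<'E'
from h import *
im,d,c,T=wrist('w4');np.savez('w4.npz',im=im,d=d,T=T)
for col,z in (('yellow',.026),('red',.032)):
    for b in blobs(im,col,150): print(col,cv2.boundingRect(b),circ(c,b,z,T),cv2.contourArea(b))
p,_=snapshot('top');c=calibration('top');save('t4',p)
for b in blobs(p,'red',100):print(cv2.boundingRect(b),circ(c,b,.032))
plan((437,-213,90),None,8)
a=cv2.resize(p[220:310,190:400],None,fx=2.4,fy=2.4)
save('j4',np.vstack([im[:,:504],np.pad(a,((0,0),(0,0),(0,0)))]) if a.shape[1]==504 else im); print(a.shape)
E
```

```text
yellow (232, 161, 48, 52) [472.8  22.   46.6] 1825.0
red (0, 167, 32, 35) [551.9 231.6  28.6] 696.0
red (479, 115, 33, 55) [ 437.2 -196.    37.1] 1157.0
red (24, 21, 77, 78) [627.  132.3  58. ] 4409.5
(484, 0, 28, 102) [ 891.6 -575.4  176.8]
from [469.6  25.9 116.9] jaw -109.9 turn 0 j6 42.7 t 8.1 d [ -32.6 -238.9  -26.9]
[[0.34, 0.63, 2.95, np.float64(-0.0)], [0.34, 0.63, 2.95, np.float64(-0.0)], [0.34, 0.63, 2.95, np.float64(-0.0)], [0.34, 0.63, 2.95, np.float64(-0.0)], [0.34, 0.63, 2.95, np.float64(-0.0)], [0.34, 0.63, 2.95, np.float64(-0.0)], [0.34, 0.63, 2.95, np.float64(-0.0)], [0.34, 0.63, 2.95, np.float64(-0.0)]]
(216, 504, 3)
```

View pics/j4.png

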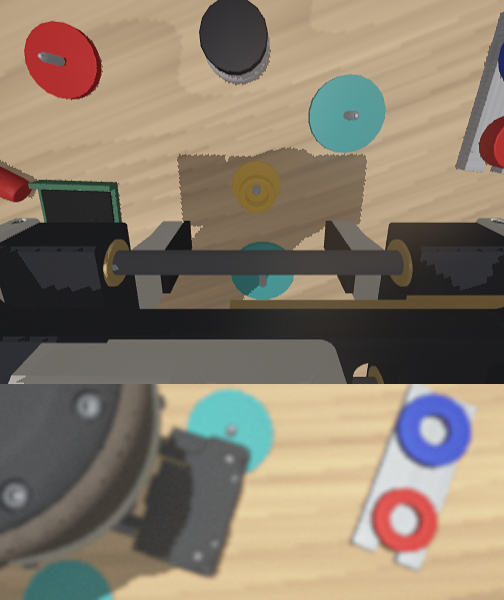

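Yellow is seated concentrically on its stand at (257,188). In the top crop, the red ring is at (405,520), i.e. top (358.7,276.7), and blue is undisturbed.

```bash
python3 - <<'E'
from h import *
c=calibration('top')
print('red',onz(c,(358.7,276.7),.032)*1000,'blue',onz(c,(370.8,239.2),.032)*1000)
plan((434,-214,90),None,8)
E
```

```text
red [ 430.12551654 -210.52048358   32.        ] blue [ 498.87700622 -238.99511639   32.        ]
from [469.6  25.9 116.9] jaw -109.9 turn 0 j6 42.7 t 8.1 d [ -35.6 -239.9  -26.9]
[[0.34, 0.6, 2.97, np.float64(-0.0)], [0.34, 0.6, 2.97, np.float64(-0.0)], [0.34, 0.6, 2.97, np.float64(-0.0)], [0.34, 0.6, 2.97, np.float64(-0.0)], [0.34, 0.6, 2.97, np.float64(-0.0)], [0.34, 0.6, 2.97, np.float64(-0.0)], [0.34, 0.6, 2.97, np.float64(-0.0)], [0.34, 0.6, 2.97, np.float64(-0.0)]]
```

Call:
move_arm --commands '[[[0.3,0.8,4.0,0],[0.3,0.8,4.0,0],[0.3,0.8,4.0,0],[0.3,0.8,4.0,0],[0.4,0.9,4.0,0],[0.6,0.8,3.8,0],[2,0,0,0],[2,0,0,0]]]'

```text
clock: 8.9
tool_pos: [0.431, -0.2171, 0.0495]
orientation: [104.7, 89.9, -5.4]
force: [0.1, 0.4, -0.9]
opening: 0.087
```

```bash
python3 - <<'E'
from h import *
snapshot('top')
im,d,c,T=wrist('w5')
m=mask(im,'red');bs=[b for b in blobs(im,'red',200) if 150<cv2.boundingRect(b)[0]+cv2.boundingRect(b)[2]/2<350]
for b in bs:
  b=b[b[:,0,1]<235]; print(cv2.boundingRect(b),'red ring',circ(c,b,.032,T))
  q=b.reshape(-1,2);i=q[q[:,1].argmin()];l=q[:,0].min();r=q[:,0].max();print('top edge',onz(c,i,.032,T)*1000,'L/R',l,r)
plan((434,-214.5,17),None,4)
E
```

```text
(218, 185, 69, 50) red ring [ 433.3 -212.3   43.9]
top edge [ 459.37144093 -217.33558732   32.        ] L/R 218 286
from [ 429.1 -215.9   47.7] jaw -110.1 turn 0 j6 73.1 t 9.0 d [  4.9   1.4 -30.7]
[[0.77, 0.1, -0.07, np.float64(-0.0)], [0.77, 0.1, -0.07, np.float64(-0.0)], [0.77, 0.1, -0.07, np.float64(-0.0)], [0.77, 0.1, -0.07, np.float64(-0.0)]]
```

Call:
move_arm --commands '[[[1.2,0.2,-0.4,0],[1.2,0.2,-0.2,0],[0.6,0,0,0],[0,0,0,0],[0,0,0,0],[0,0,0,0],[0,0,0,0],[0,0,0,0]]]' --jaw 3.8

```text
clock: 9.8
tool_pos: [0.437, -0.2114, 0.0197]
orientation: [106.8, 90.0, -3.2]
force: [-0.2, 0.7, -0.0]
opening: 0.049
```

Call:
move_arm --commands '[[[0,0,0,0],[0,0,0,0],[0,0,0,0]]]'

```text
clock: 10.1
tool_pos: [0.437, -0.2114, 0.0196]
orientation: [95.9, 90.0, -14.1]
force: [-0.8, 0.5, 4.6]
opening: 0.0494
```

```bash
python3 - <<'E'
from h import *
print(get_obs()['force'])
plan((640,147,110),None,11)
E
```

```text
[-0.7544355   0.52422565  4.59055123]
from [ 437.  -211.4   19.6] jaw -110.0 turn 0 j6 72.6 t 10.1 d [203.  358.4  90.4]
[[-0.82, 0.62, -3.69, np.float64(-0.0)], [-0.82, 0.62, -3.69, np.float64(-0.0)], [-0.82, 0.62, -3.69, np.float64(-0.0)], [-0.82, 0.62, -3.69, np.float64(-0.0)], [-0.82, 0.62, -3.69, np.float64(-0.0)], [-0.82, 0.62, -3.69, np.float64(-0.0)], [-0.82, 0.62, -3.69, np.float64(-0.0)], [-0.82, 0.62, -3.69, np.float64(-0.0)], [-0.82, 0.62, -3.69, np.float64(-0.0)], [-0.82, 0.62, -3.69, np.float64(-0.0)], [-0.82, 0.62, -3.69, np.float64(-0.0)]]
```

Call:
move_arm --commands '[[[-1.5,0,0,0],[-3,0,0,0],[-3.5,0.3,-2,0],[0,0.7,-4.5,0],[0,0.7,-4.5,0],[0,0.7,-4.5,0],[0,0.7,-4.5,0],[0,0.7,-4.5,0]]]'

```text
clock: 10.9
tool_pos: [0.5568, 0.0077, 0.0993]
orientation: [-157.9, 90.0, 92.1]
force: [0.8, -0.9, -1.2]
opening: 0.0497
```

Call:
move_arm --commands '[[[0,0.8,-4.5,0],[0,0.8,-4.5,0],[0,0.8,-4,0],[0,0.2,-2.5,0],[0,0,0,0],[0,0,0,0]]]'

```text
clock: 11.5
tool_pos: [0.6332, 0.143, 0.0985]
orientation: [-49.3, 89.9, -159.3]
force: [0.1, 0.1, -1.4]
opening: 0.0498
```

```bash
cat >> h.py <<'E'
def held(tag,col,rad,dz,rowsplit,cut=None):
    """foot (z=.008) above rowsplit, held ring top at TCP+dz below it"""
    im,d,c,T=wrist(tag);p=pose()[0]; m=mask(im,col); f=m.copy();f[rowsplit:]=0; r=m.copy();r[:rowsplit]=0
    b=max(cv2.findContours(f,0,cv2.CHAIN_APPROX_NONE)[0],key=cv2.contourArea);b=b[b[:,0,1]<rowsplit-2]
    print('foot',cv2.boundingRect(b),circ(c,b,.008,T)); zt=T0=p[2]+dz
    r=max(cv2.findContours(r,0,cv2.CHAIN_APPROX_NONE)[0],key=cv2.contourArea);x,y,w,h=cv2.boundingRect(r)
    top=onz(c,(x+w/2,y),zt,T); R=pose()[1]; print('ring box',(x,y,w,h),'centre',np.round((top-R[:,1]*rad)*1000,1),'TCP',np.round(p*1000,1),get_obs()['opening'])
    return im
E
python3 - <<'E'
from h import *
im,d,c,T=wrist('w6');np.savez('w6.npz',im=im,T=T)
for b in blobs(im,'red',200): print(cv2.boundingRect(b))
plan((637.5,147,100),None,1);print(get_obs()['opening'])
E
```

```text
(218, 158, 80, 92)
from [633.  142.2  98.7] jaw -110.0 turn 0 j6 40.2 t 11.55 d [4.5 4.8 1.3]
[[-0.13, 0.26, -0.6, np.float64(-0.0)]]
0.04916846489934058
```

View pics/w6.png

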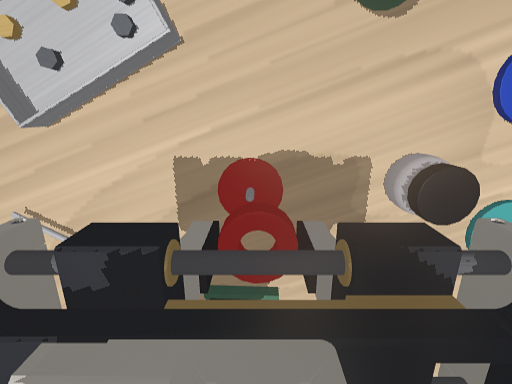

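Red is held at (258,243), its stand foot is at (250,188) with the pin at (250,194), and the jar at (435,190) is clear.

```bash
python3 - <<'E'
from h import *
z=np.load('w6.npz');im,T=z['im'],z['T'];c=calibration('wrist');m=mask(im,'red')
f=m.copy();f[198:]=0;b=max(cv2.findContours(f,0,cv2.CHAIN_APPROX_NONE)[0],key=cv2.contourArea);b=b[b[:,0,1]<196];print('foot',cv2.boundingRect(b),circ(c,b,.008,T))
R=T[:3,:3]@np.linalg.inv(c['tool_from_camera'])[:3,:3].T
R=T@np.linalg.inv(c['tool_from_camera'])
for y in (203,205,207): print(y,(onz(c,(258,y),.0985+.0124,T)-R[:3,1]*.025)*1000)
print(R[:3,3])
E
```

```text
foot (218, 158, 65, 38) [644.7 146.2  48.7]
203 [633.28360947 141.61503249 110.93015056]
205 [632.14145155 142.0298508  110.93015056]
207 [630.99420171 142.44651845 110.93015056]
[0.63318574 0.1429628  0.09845845]
```

The 48.7 mm circle fit on the partly hidden foot is too small (it should be 64), so I reject it. The scene and top views give (638.5,146.3), and the foot's image width of 65 px puts it 7 mm off sideways, which agrees.

Call:
move_arm --commands '[[[1.2,0.2,-0.3,0],[1.5,0.2,-0.3,0],[1.5,0,0,0],[1.5,0,0,0],[1.5,0,0,0],[0.8,0,0,0],[0.3,0,0,0],[0,0,0,0]]]'

```text
clock: 12.35
tool_pos: [0.6395, 0.1469, 0.0159]
orientation: [-33.6, 90.0, -143.6]
force: [0.2, -0.5, -0.4]
opening: 0.0492
```

```bash
python3 - <<'E'
from h import *
plan((638.5,146.3,14.5),None,1);print(get_obs()['opening'],get_obs()['force'])
E
```

```text
from [639.5 146.9  15.9] jaw -110.0 turn 0 j6 40.1 t 12.35 d [-1.  -0.6 -1.4]
[[0.14, -0.07, 0.09, np.float64(-0.0)]]
0.04918797637617606 [ 0.17957158 -0.51686094 -0.36502566]
```

Call:
move_arm --commands '[[[0.2,-0.1,0.1,0],[0,0,0,0]]]'

```text
clock: 12.55
tool_pos: [0.6384, 0.1465, 0.0148]
orientation: [141.4, 90.0, 31.4]
force: [-0.4, -0.5, 0.0]
opening: 0.0498
```

Call:
move_arm --commands '[[[0,0,0,0],[0,0,0,0],[0,0,0,0],[-1,0,0,0],[-2,0,0,0],[-3,0,0,0],[-3,0,0,0],[0,0,0,0]]]' --jaw 8.7

```text
clock: 13.35
tool_pos: [0.6412, 0.1475, 0.1103]
orientation: [130.4, 89.5, 20.5]
force: [0.8, -0.3, 0.7]
opening: 0.0866
```

```bash
python3 - <<'E'
from h import *
im,d,c,T=wrist('w7')
for b in blobs(im,'red',200): print(cv2.boundingRect(b),circ(c,b,.008,T))
plan((502,-241,90),None,11)
sc,_=snapshot('scene');save('s7',sc)
a=cv2.resize(im[130:250,170:340],(510,360));b=cv2.resize(sc[100:300,100:360],(520,400))
save('j7',np.vstack([a,b[:230,:510]]) )
E
```

```text
(168, 276, 42, 32) [555.3 260.5  39.7]
(227, 163, 62, 62) [636.7 148.7  61.9]
from [639.9 147.1 107.9] jaw -110.0 turn 0 j6 40.1 t 13.4 d [-137.9 -388.1  -17.9]
[[0.16, 0.03, 3.74, np.float64(-0.0)], [0.16, 0.03, 3.74, np.float64(-0.0)], [0.16, 0.03, 3.74, np.float64(-0.0)], [0.16, 0.03, 3.74, np.float64(-0.0)], [0.16, 0.03, 3.74, np.float64(-0.0)], [0.16, 0.03, 3.74, np.float64(-0.0)], [0.16, 0.03, 3.74, np.float64(-0.0)], [0.16, 0.03, 3.74, np.float64(-0.0)], [0.16, 0.03, 3.74, np.float64(-0.0)], [0.16, 0.03, 3.74, np.float64(-0.0)], [0.16, 0.03, 3.74, np.float64(-0.0)]]
```

View pics/j7.png

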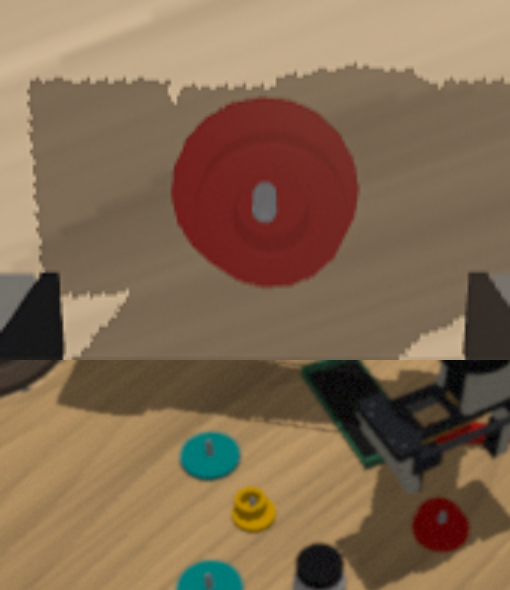

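Red lies flat around the pin at crop (266,195), and yellow is seated at (253,510) in the scene crop. Blue ring next.

Call:
move_arm --commands '[[[0,0,3.5,0],[0,0,4.6,0],[0,0,4.6,0],[0,0,4.6,0],[0,0,4.6,0],[0,0,4.6,0],[0,0.1,4.6,0],[0.5,0.1,4.6,0]]]'

```text
clock: 14.25
tool_pos: [0.5171, -0.1913, 0.0993]
orientation: [-57.6, 90.0, -167.5]
force: [0.4, -0.1, -0.8]
opening: 0.0869
```

Call:
move_arm --commands '[[[0.5,0,4.4,0],[1,0,1.0,0],[2,0,0,0],[1,0,0,0],[0,0,0,0],[0,0,0,0]]]'

```text
clock: 14.85
tool_pos: [0.4999, -0.2401, 0.0543]
orientation: [-63.3, 89.9, -173.2]
force: [-0.8, 0.7, 1.1]
opening: 0.0869
```

```bash
python3 - <<'E'
from h import *
im,d,c,T=wrist('w8');np.savez('w8.npz',im=im,T=T)
R=pose()[1]
for b in blobs(im,'blue',200):
    x,y,w,h=cv2.boundingRect(b);print((x,y,w,h),'by top edge',(onz(c,(x+w/2,y),.032,T)-R[:,1]*.029)*1000, circ(c,b[b[:,0,1]<y+w*.4],.032,T))
plan((502,-241,17),None,1)
E
```

```text
(221, 176, 78, 74) by top edge [ 502.92369504 -244.09896642   31.99135176] [ 505.7 -241.7   48.4]
(0, 29, 92, 106) by top edge [ 631.0343676  -154.73125636   31.99135176] [ 637.1 -147.2   52.7]
from [ 500.3 -240.1   54.8] jaw -109.9 turn 0 j6 75.5 t 14.9 d [  1.7  -0.9 -37.8]
[[3.78, 0.19, 0.02, np.float64(-0.0)]]
```

Call:
move_arm --commands '[[[1.7,0.2,0.1,0],[1.7,0.1,0,0],[0.4,0,0,0],[0,0,0,0]]]'

```text
clock: 15.3
tool_pos: [0.5022, -0.2422, 0.0165]
orientation: [-65.6, 90.0, -175.6]
force: [-0.8, -0.1, 0.2]
opening: 0.0871
```

Call:
move_arm --commands '[[[0,0,0,0],[0,0,0,0],[0,0,0,0],[0,0,0,0],[0,0,0,0],[0,0,0,0],[0,0,0,0]]]' --jaw 4.6

```text
clock: 16.0
tool_pos: [0.5024, -0.2426, 0.0168]
orientation: [90.9, 90.0, -19.1]
force: [-1.3, 0.7, 6.4]
opening: 0.0577
```

```bash
python3 - <<'E'
from h import *
print(get_obs()['force'],get_obs()['opening'])
plan((640,-123,105),None,6)
E
```

```text
[-1.32659563  0.71706173  6.43008423] 0.05771505906042844
from [ 502.4 -242.6   16.8] jaw -110.0 turn 0 j6 75.7 t 16.0 d [137.6 119.6  88.2]
[[-1.47, 1.47, -2.66, np.float64(-0.0)], [-1.47, 1.47, -2.66, np.float64(-0.0)], [-1.47, 1.47, -2.66, np.float64(-0.0)], [-1.47, 1.47, -2.66, np.float64(-0.0)], [-1.47, 1.47, -2.66, np.float64(-0.0)], [-1.47, 1.47, -2.66, np.float64(-0.0)]]
```

Call:
move_arm --commands '[[[-1.5,0,0,0],[-3,0,0,0],[-3,1.2,-2,0],[-1.3,2.2,-4,0],[0,2.4,-4.4,0],[0,2.0,-3.6,0],[0,1.0,-2.0,0],[0,0,0,0]]]'

```text
clock: 16.8
tool_pos: [0.6412, -0.1201, 0.1034]
orientation: [-75.7, 90.0, 174.5]
force: [-0.4, 0.8, -1.8]
opening: 0.0577
```

```bash
python3 - <<'E'
from h import *
im,d,c,T=wrist('w9');np.savez('w9.npz',im=im,T=T)
for b in blobs(im,'blue',200):print(cv2.boundingRect(b))
m=mask(im,'blue');print([(r,np.nonzero(m[r])[0][[0,-1]].tolist()) for r in range(130,250,6) if m[r].any()])
plan((643,-123.5,50),None,1);print(get_obs()['opening'])
tp,_=snapshot('top');np.savez('t9.npz',p=tp);save('j9',np.vstack([im[100:300],cv2.resize(tp[220:310,280:460],(512,256))]))
E
```

```text
(225, 275, 64, 13)
(210, 153, 96, 97)
[(154, [250, 266]), (160, [238, 249]), (166, [232, 253]), (172, [228, 258]), (178, [226, 272]), (184, [225, 279]), (190, [225, 295]), (196, [226, 294]), (202, [228, 292]), (208, [225, 290]), (214, [220, 295]), (220, [217, 298]), (226, [214, 301]), (232, [212, 303]), (238, [210, 304]), (244, [210, 304])]
from [ 639.8 -121.1  103.3] jaw -109.9 turn 0 j6 63.7 t 16.85 d [  3.2  -2.4 -53.3]
[[5.33, 0.38, 0.11, np.float64(-0.0)]]
0.057741990158567985
```

View pics/j9.png

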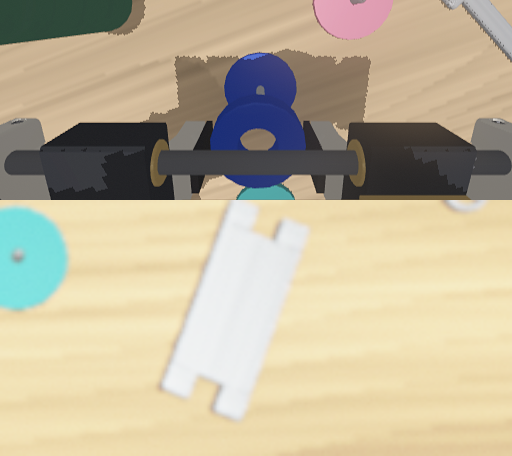

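Blue is held at (257,243) in the wrist picture, its stand is at (260,190), and the pink one is well away at (352,110). The top view now shows the bare plate, notches and all. I compute both.

```bash
python3 - <<'E'
from h import *
z=np.load('w9.npz');T=z['T'];c=calibration('wrist');R=(T@np.linalg.inv(c['tool_from_camera']))[:3]
print('TCP',R[:,3],'foot',(onz(c,(260.5,153),.008,T)-R[:,1]*.036)*1000,'ring',(onz(c,(257,204),.1034+.0152,T)-R[:,1]*.029)*1000)
p=np.load('t9.npz')['p'];c=calibration('top');h=cv2.cvtColor(p,cv2.COLOR_RGB2HSV)
m=((h[...,1]<45)&(h[...,2]>120)).astype(np.uint8)*255;m[:210]=0;m[310:]=0;m[:,:320]=0;m[:,410:]=0
b=max(cv2.findContours(m,0,cv2.CHAIN_APPROX_NONE)[0],key=cv2.contourArea)
for zz in (.014,):
    w=np.array([onz(c,q[0],zz)[:2]*1000 for q in b],np.float32);print('plate',cv2.minAreaRect(w),cv2.boxPoints(cv2.minAreaRect(w)).round().tolist())
g=np.load('top0.npz')['p'];hh=cv2.cvtColor(g,cv2.COLOR_RGB2HSV);m=(((hh[...,0]>60)&(hh[...,0]<90)&(hh[...,1]>60))|(hh[...,2]<60)).astype(np.uint8)*255;m[:215]=0;m[325:]=0;m[:,:84]=0;m[:,170:]=0
b=max(cv2.findContours(m,0,cv2.CHAIN_APPROX_NONE)[0],key=cv2.contourArea)
w=np.array([onz(c,q[0],.014)[:2]*1000 for q in b],np.float32);print('cradle',cv2.minAreaRect(w))
E
```

```text
TCP [ 0.64124317 -0.12007761  0.10335789] foot [ 642.22731021 -124.52135653    8.0131902 ] ring [ 638.1016221  -119.66311461  118.61062544]
plate ((466.8459777832031, -225.7216339111328), (58.79446792602539, 141.80511474609375), 65.42909240722656) [[390.0, -223.0], [519.0, -282.0], [544.0, -228.0], [415.0, -170.0]]
cradle ((447.7791442871094, 228.42910766601562), (75.09000396728516, 163.86224365234375), 66.44075012207031)
```

Call:
move_arm --commands '[[[1.5,0.3,0.1,0],[1.8,0.2,0,0],[1.5,0,0,0],[1.5,0,0,0],[1.5,0,0,0],[0.9,0,0,0],[0.4,0,0,0],[0,0,0,0]]]'

```text
clock: 17.7
tool_pos: [0.6436, -0.125, 0.0128]
orientation: [-62.1, 89.9, -172.1]
force: [0.1, -0.3, -1.4]
opening: 0.0575
```

Call:
move_arm --commands '[[[0,0,0,0],[0,0,0,0]]]'

```text
clock: 17.9
tool_pos: [0.6444, -0.1249, 0.0142]
orientation: [111.6, 89.9, 1.6]
force: [1.1, 0.1, -1.2]
opening: 0.0578
```

Call:
move_arm --commands '[[[0.2,0,0,0],[0,0,0,0]]]'

```text
clock: 18.1
tool_pos: [0.6439, -0.1249, 0.0115]
orientation: [123.2, 90.0, 13.2]
force: [-0.4, 1.3, -1.1]
opening: 0.0575
```

Call:
move_arm --commands '[[[0,0,0,0],[0,0,0,0],[0,0,0,0],[-1,0,0,0],[-2,0,0,0],[-3,0,0,0],[-3,0,0,0],[0,0,0,0]]]' --jaw 8.7

```text
clock: 18.9
tool_pos: [0.6469, -0.1252, 0.1073]
orientation: [106.5, 89.5, -3.5]
force: [0.2, -0.1, 0.8]
opening: 0.0868
```

```bash
python3 - <<'E'
from h import *
im,d,c,T=wrist('w10')
for b in blobs(im,'blue',200): print(cv2.boundingRect(b),circ(c,b,.008,T))
plan((468.5,-227.3,60),-114.6,8)
save('j10',cv2.resize(im[100:300,150:350],(600,600)))
E
```

```text
(223, 161, 70, 68) [ 641.  -120.4   63.7]
from [ 645.6 -125.   104.9] jaw -110.0 turn -4.6 j6 64.0 t 18.95 d [-177.1 -102.3  -44.9]
[[0.56, -1.64, 1.96, np.float64(0.01)], [0.56, -1.62, 1.97, np.float64(0.01)], [0.56, -1.6, 1.99, np.float64(0.01)], [0.56, -1.58, 2.01, np.float64(0.01)], [0.56, -1.56, 2.02, np.float64(0.01)], [0.56, -1.54, 2.04, np.float64(0.01)], [0.56, -1.52, 2.05, np.float64(0.01)], [0.56, -1.5, 2.07, np.float64(0.01)]]
```

View pics/j10.png

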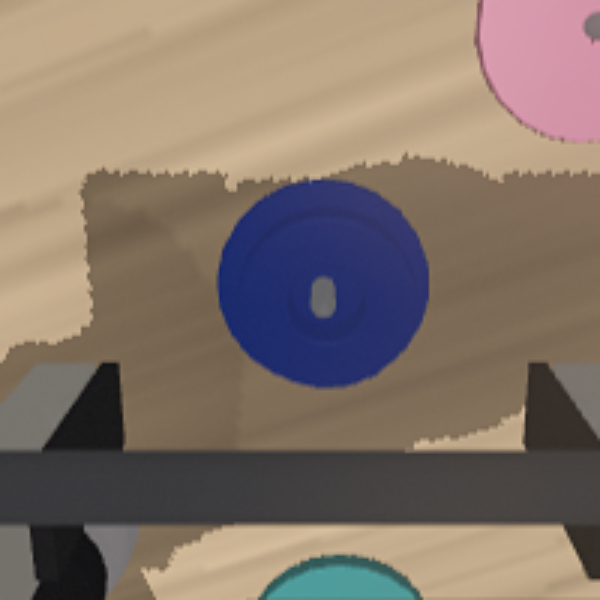

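Blue is flat around its pin at crop (323,290). Now to the plate. (11 pictures viewed.)

Call:
move_arm --commands '[[[0.5,-1.6,2.0,0.01],[0.5,-1.6,2.0,0.01],[0.6,-1.6,2.0,0.01],[0.6,-1.6,2.0,0.01],[0.6,-1.6,2.0,0.01],[0.6,-1.5,2.0,0.01],[0.6,-1.5,2.1,0.01],[0.5,-1.5,2.1,0.01]]]'

```text
clock: 19.75
tool_pos: [0.4657, -0.2287, 0.0558]
orientation: [-75.1, 89.9, 170.4]
force: [1.2, -0.2, -0.2]
opening: 0.0874
```

Call:
move_arm --commands '[[[0,0,0,0],[0,0,0,0]]]'

```text
clock: 19.95
tool_pos: [0.4669, -0.2287, 0.0563]
orientation: [-57.1, 90.0, -171.7]
force: [1.0, -0.6, -0.1]
opening: 0.0871
```

```bash
python3 - <<'E'
from h import *
im,d,c,T=wrist('w11');np.savez('w11.npz',im=im,T=T)
plan((468.5,-227.3,4),-114.6,3)
save('w11c',im)
E
```

```text
from [ 467.7 -228.5   56.5] jaw -114.6 turn -0.0 j6 69.8 t 20.0 d [  0.8   1.2 -52.5]
[[1.75, 0.01, -0.05, np.float64(0.0)], [1.75, 0.01, -0.05, np.float64(0.0)], [1.75, 0.01, -0.05, np.float64(0.0)]]
```

View pics/w11c.png

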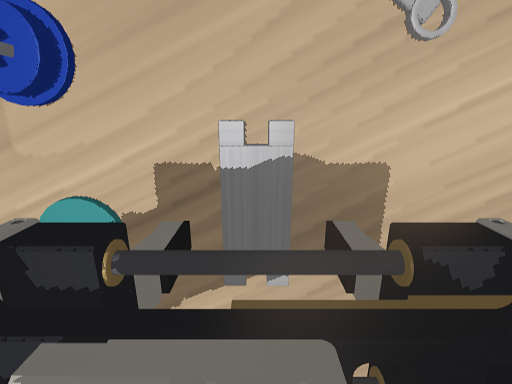

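The plate is square to the jaws: sides at columns 219–294, far end at row 121, near end at row 285. From those rows its ends are at +69.3 and −68.7 mm along tool y, so it is centred. Down and grip.

Call:
move_arm --commands '[[[1.8,0,0,0],[1.8,0,0,0],[1.2,0,0,0],[0.4,0,0,0],[0,0,0,0],[0,0,0,0]]]'

```text
clock: 20.6
tool_pos: [0.4678, -0.2284, 0.0048]
orientation: [94.7, 90.0, -19.9]
force: [-0.2, 0.5, -0.1]
opening: 0.0868
```

Call:
move_arm --commands '[[[0,0,0,0],[0,0,0,0],[0,0,0,0],[0,0,0,0],[0,0,0,0],[0,0,0,0],[0,0,0,0],[0,0,0,0]]]' --jaw 4.4

```text
clock: 21.4
tool_pos: [0.4674, -0.2283, 0.0046]
orientation: [112.0, 90.0, -2.6]
force: [-0.3, 1.9, 3.6]
opening: 0.0552
```

```bash
python3 - <<'E'
from h import *
print(get_obs()['force'],get_obs()['opening'])
plan((468.5,-227.3,4),-114.6,3)
plan((530,60,125),None,1)
E
```

```text
[-0.32546526  1.93702972  3.56394456] 0.05518132675202739
from [ 467.4 -228.3    4.6] jaw -114.6 turn -0.0 j6 69.8 t 21.4 d [ 1.1  1.  -0.6]
[[0.02, 0.02, -0.05, np.float64(0.0)], [0.02, 0.02, -0.05, np.float64(0.0)], [0.02, 0.02, -0.05, np.float64(0.0)]]
from [ 467.4 -228.3    4.6] jaw -114.6 turn 0 j6 69.8 t 21.4 d [ 62.6 288.3 120.4]
[[-12.04, -6.29, -28.83, np.float64(-0.0)]]
```

Call:
move_arm --commands '[[[-0.5,0,0,0],[-1.5,0,0,0],[-2.5,0,0,0],[-3,0,0,0],[-2,0,0,0],[-1,0,0,0],[0,-0.5,-1,0],[0,-1,-1.6,0]]]'

```text
clock: 22.2
tool_pos: [0.4634, -0.1983, 0.1082]
orientation: [-82.5, 89.9, 162.8]
force: [0.2, 0.8, -7.2]
opening: 0.0557
```

Call:
move_arm --commands '[[[0,-1.9,-2.8,0],[0,-2.2,-3.3,0],[0,-2.2,-3.3,0],[0,-2.2,-3.3,0],[0,-2.2,-3.3,0],[0,-2.2,-3.3,0],[0,-2.1,-3.2,0],[0,-1.6,-2.4,0]]]'

```text
clock: 23.0
tool_pos: [0.4151, 0.0986, 0.1082]
orientation: [-43.3, 89.9, -157.8]
force: [1.8, 0.2, -5.9]
opening: 0.0552
```

Call:
move_arm --commands '[[[0,-1,-1.4,0],[0,-0.5,-0.7,0],[0,0,0,0],[0,0,0,0]]]'

```text
clock: 23.4
tool_pos: [0.4113, 0.1217, 0.1086]
orientation: [-29.4, 89.9, -143.9]
force: [0.5, -0.9, -7.0]
opening: 0.0554
```

```bash
python3 - <<'E'
from h import *
im,d,c,T=wrist('w12');np.savez('w12.npz',im=im,T=T)
print(get_obs()['opening'],get_obs()['force'])
plan((456,224.5,60),-113.6,6)
E
```

```text
0.0553218232173672 [-0.03210929 -0.43705681 -6.35229869]
from [411.5 121.5 108.8] jaw -114.6 turn 1.0 j6 22.4 t 23.45 d [ 44.5 103.  -48.8]
[[0.81, -0.04, -1.87, np.float64(-0.003)], [0.81, -0.03, -1.87, np.float64(-0.003)], [0.81, -0.03, -1.87, np.float64(-0.003)], [0.81, -0.02, -1.87, np.float64(-0.003)], [0.81, -0.02, -1.87, np.float64(-0.003)], [0.81, -0.01, -1.87, np.float64(-0.003)]]
```

View pics/w12.png

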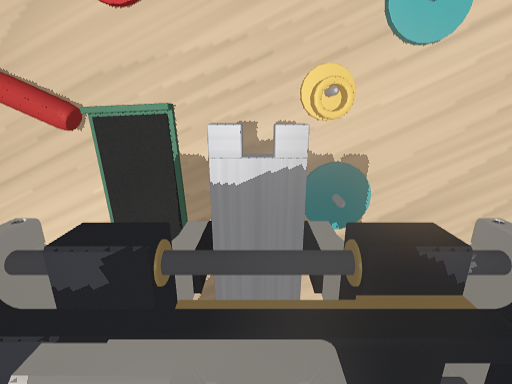

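Cradle seen from px (83,108) to (174,104) along the far rail, with sides running down to (113,222) and (187,222). The plate is held straight in the jaws and yellow's ring is seated at (328,92). Next I convert to the cradle pose.

```bash
python3 - <<'E'
from h import *
z=np.load('w12.npz');im,T=z['im'],z['T'];c=calibration('wrist')
h=cv2.cvtColor(im,cv2.COLOR_RGB2HSV)
m=((((h[...,0]>60)&(h[...,0]<90)&(h[...,1]>80))|(h[...,2]<45))).astype(np.uint8)*255; m[218:]=0;m[:95]=0;m[:,:70]=0;m[:,200:]=0
b=max(cv2.findContours(m,0,cv2.CHAIN_APPROX_NONE)[0],key=cv2.contourArea)
ed={r:(np.nonzero(m[r])[0][0],np.nonzero(m[r])[0][-1]) for r in (104,106,108,110,114,130,150,170,190,210)if m[r].any()};print(ed)
R=(T@np.linalg.inv(c['tool_from_camera']))[:3]
f=lambda uv,z:(R[:,:3].T@(onz(c,uv,z,T)-R[:,3]))[1:]*1000   # tool y,z
for r,(l,rr) in ed.items(): print(r,'z=8 L',f((l,r),.008).round(1),'R',f((rr,r),.008).round(1))
for q in ((83,107),(125,105),(174,103)): print('rail edge z=16',q,f(q,.016).round(1))
cols=[np.nonzero(m[:,x])[0][0] for x in (95,110,125,140,155,168)];print('rail outer row',cols,[f((x,r),.016).round(1).tolist() for x,r in zip((95,110,125,140,155,168),cols)])
E
```

```text
{104: (np.int64(149), np.int64(172)), 106: (np.int64(105), np.int64(172)), 108: (np.int64(80), np.int64(172)), 110: (np.int64(81), np.int64(172)), 114: (np.int64(88), np.int64(173)), 130: (np.int64(92), np.int64(175)), 150: (np.int64(96), np.int64(177)), 170: (np.int64(100), np.int64(180)), 190: (np.int64(105), np.int64(183)), 210: (np.int64(109), np.int64(185))}
104 z=8 L [ 83.  -98.7] R [ 83.  -77.6]
106 z=8 L [  81.3 -139.4] R [ 81.2 -77.7]
108 z=8 L [  79.5 -162.7] R [ 79.5 -77.9]
110 z=8 L [  77.8 -162.1] R [ 77.7 -78. ]
114 z=8 L [  74.2 -156.3] R [ 74.1 -77.4]
130 z=8 L [  59.7 -155.1] R [ 59.6 -76.9]
150 z=8 L [  40.9 -154.5] R [ 40.8 -76.6]
170 z=8 L [  21.2 -154. ] R [ 21.1 -75.3]
190 z=8 L [   0.7 -152.3] R [  0.6 -74. ]
210 z=8 L [ -20.7 -151.7] R [-20.8 -73.6]
rail edge z=16 (83, 107) [  80.3 -154.8]
rail edge z=16 (125, 105) [  81.9 -117.1]
rail edge z=16 (174, 103) [ 83.6 -73.3]
rail outer row [np.int64(107), np.int64(106), np.int64(106), np.int64(105), np.int64(104), np.int64(104)] [[80.3, -144.1], [81.1, -130.6], [81.1, -117.2], [81.9, -103.7], [82.8, -90.3], [82.7, -78.7]]
```

The side edges are 78.5 mm apart (80 given) and the far rail gives a consistent slope. The cradle centre is about (453.5,226.5), its axis about −22.5°, so I turn 2° on the way over.

Call:
move_arm --commands '[[[0,0,-1.2,-0.007],[0,-0.1,-2.4,-0.007],[0.5,-0.1,-2.8,-0.007],[0.8,-0.1,-2.6,-0.007],[0.8,-0.1,-1.6,-0.007],[0.9,-0.1,-0.7,0],[1,0,0,0],[0.8,0,0,0]]]'

```text
clock: 24.25
tool_pos: [0.4519, 0.2265, 0.0601]
orientation: [-26.0, 89.9, -138.6]
force: [0.2, -1.0, -6.4]
opening: 0.0558
```

Call:
move_arm --commands '[[[0,0,0,0],[0,0,0,0]]]'

```text
clock: 24.45
tool_pos: [0.4526, 0.227, 0.0614]
orientation: [-9.6, 90.0, -122.2]
force: [0.2, -0.3, -6.3]
opening: 0.0554
```

```bash
python3 - <<'E'
from h import *
im,d,c,T=wrist('w13');np.savez('w13.npz',im=im,T=T)
print(get_obs()['opening'],get_obs()['force'])
plan((453.5,226.5,13),-112.6,5)
tp,_=snapshot('top');save('j13',np.vstack([im[60:300],cv2.resize(tp[210:330,60:240],(512,341))]))
E
```

```text
0.055619480947212786 [ 0.48601335  0.73088748 -7.45640185]
from [452.9 227.4  61.7] jaw -112.6 turn -0.0 j6 18.5 t 24.5 d [  0.6  -0.9 -48.7]
[[0.97, 0.02, 0.01, np.float64(0.0)], [0.97, 0.02, 0.01, np.float64(0.0)], [0.97, 0.02, 0.01, np.float64(0.0)], [0.97, 0.02, 0.01, np.float64(0.0)], [0.97, 0.02, 0.01, np.float64(0.0)]]
```

View pics/j13.png

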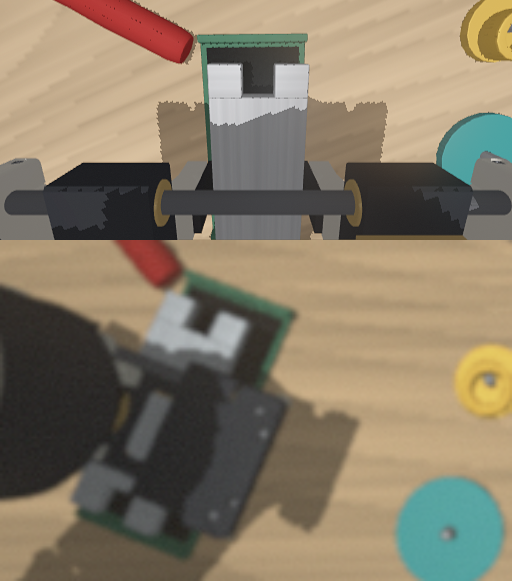

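In the wrist view the rail's centre is at column 252.5 and the plate's at 258, parallel to each other, so I shift 3 mm to the left. The long-axis offset is only about 1 mm. The top view shows the plate inside the cradle outline. Lowering.

Call:
move_arm --commands '[[[0.5,-0.1,-0.3,0],[1.0,0,0,0],[1.0,0,0,0],[1.0,0,0,0],[0.7,0,0,0],[0.4,0,0,0],[0.2,0,0,0],[0,0,0,0]]]'

```text
clock: 25.35
tool_pos: [0.453, 0.2309, 0.0132]
orientation: [-5.0, 90.0, -117.6]
force: [-0.4, 0.6, -6.5]
opening: 0.0555
```

Call:
move_arm --commands '[[[0.1,0,0,0],[0,0,0,0],[0,0,0,0]]]'

```text
clock: 25.65
tool_pos: [0.4531, 0.231, 0.0126]
orientation: [161.3, 90.0, 48.7]
force: [0.6, 0.3, -6.3]
opening: 0.0554
```

Call:
move_arm --commands '[[[0.1,0,0,0],[0,0,0,0],[0,0,0,0]]]'

```text
clock: 25.95
tool_pos: [0.4532, 0.2311, 0.0126]
orientation: [146.6, 90.0, 34.0]
force: [-5.6, -1.6, 7.0]
opening: 0.0553
```

Call:
move_arm --commands '[[[0.1,0,0,0],[0,0,0,0],[0,0,0,0]]]'

```text
clock: 26.25
tool_pos: [0.4532, 0.2311, 0.0125]
orientation: [140.6, 89.9, 28.1]
force: [-8.3, -2.8, 19.6]
opening: 0.0556
```

Call:
move_arm --commands '[[[-0.1,0,0,0],[0,0,0,0]]]'

```text
clock: 26.45
tool_pos: [0.4532, 0.2311, 0.0126]
orientation: [148.2, 89.9, 35.7]
force: [-5.8, -1.8, 10.9]
opening: 0.0552
```

Call:
move_arm --commands '[[[0,0,0,0],[0,0,0,0],[0,0,0,0],[0,0,0,0],[-1,0,0,0],[-2,0,0,0],[-4,0,0,0],[-4,0,0,0]]]' --jaw 8.4

```text
clock: 27.25
tool_pos: [0.4527, 0.2305, 0.1229]
orientation: [-12.8, 89.9, -125.4]
force: [1.8, 1.1, -0.4]
opening: 0.084
```

```bash
python3 - <<'E'
from h import *
plan((500,400,220),None,6); print(get_obs()['force'])
E
```

```text
from [452.7 230.5 122.9] jaw -112.6 turn 0 j6 18.3 t 27.25 d [ 47.3 169.5  97.1]
[[-1.62, -0.36, -2.91, np.float64(-0.0)], [-1.62, -0.36, -2.91, np.float64(-0.0)], [-1.62, -0.36, -2.91, np.float64(-0.0)], [-1.62, -0.36, -2.91, np.float64(-0.0)], [-1.62, -0.36, -2.91, np.float64(-0.0)], [-1.62, -0.36, -2.91, np.float64(-0.0)]]
[ 1.8165299   1.06761654 -0.4288224 ]
```

Call:
move_arm --commands '[[[-2,-0.5,-2,0],[-2,-1.2,-3,0],[-2,-1.5,-4,0],[-2,-1.5,-4,0],[-1,-1.5,-4,0],[-1,-1.5,-4,0],[0,-1.5,-3,0],[0,-1,-2,0]]]'

```text
clock: 28.05
tool_pos: [0.4582, 0.5124, 0.222]
orientation: [171.9, 90.0, 59.4]
force: [0.6, -0.2, -1.3]
opening: 0.0838
```

```bash
python3 - <<'E'
from h import *
sc,_=snapshot('scene');tp,dd=snapshot('top');save('sF',sc);save('tF',tp)
c=calibration('top')
h=cv2.cvtColor(tp,cv2.COLOR_RGB2HSV);m=((h[...,1]<50)&(h[...,2]>110)).astype(np.uint8)*255;m[:220]=0;m[325:]=0;m[:,:84]=0;m[:,170:]=0
b=max(cv2.findContours(m,0,cv2.CHAIN_APPROX_NONE)[0],key=cv2.contourArea)
w=np.array([onz(c,q[0],.022)[:2]*1000 for q in b],np.float32);print('plate',cv2.minAreaRect(w))
save('jF',np.hstack([cv2.resize(tp[160:330,80:330],(500,340)),np.zeros((340,300,3),np.uint8)])if 0 else np.vstack([cv2.resize(tp[60:330,80:330],(540,583))]))
print(get_obs()['tool_pos'])
E
```

```text
plate ((452.67413330078125, 232.42982482910156), (59.56455612182617, 140.647216796875), 66.84971618652344)
[0.45791963 0.51255137 0.22095852]
```

View pics/jF.png

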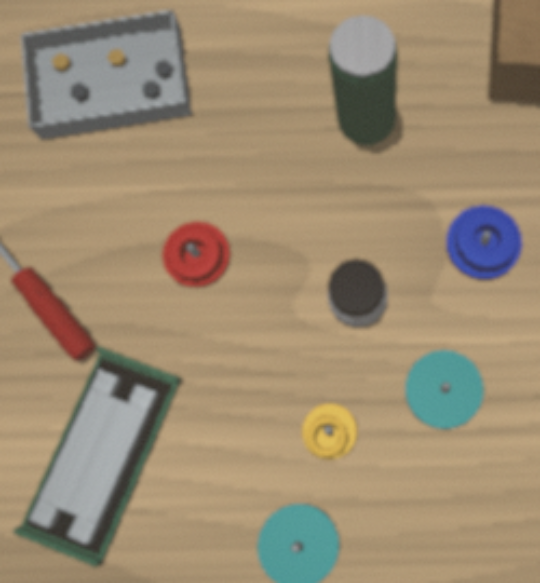

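View pics/sF.png

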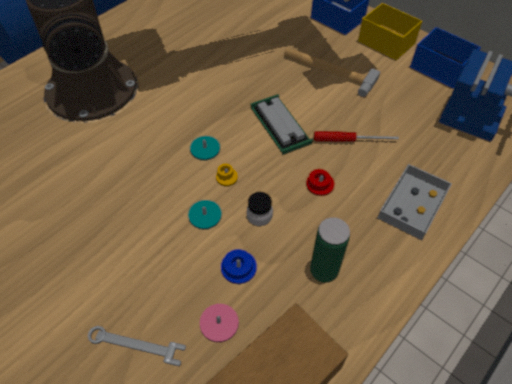

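The final top view shows the following:
- **Plate:** it lies parallel inside the cradle at (90,455), between the rails. Its margins of about 7 and 18 px become about 11 and 12 mm after correcting for parallax, so it is centred.
- **Rings:** red (196,253), blue (484,242) and yellow (330,432) are each flat around their own pin.
- **Jar and can:** both are where they were, and the scene view agrees.

Handing in.

```bash
python3 -c "
from h import *
print(get_obs()['clock']); print(close_job())"
```

```text
28.15
the job is handed in; nothing more can be done
None
```

The job is done and handed in at 28.2 s of the 93 s allowed. I took the pile apart from the top and set yellow, red and then blue over the pins of their own stands. The steel plate went into the green cradle last.

**Last checks:**
- **Rings:** in both the top and scene views, each ring lies flat around its own pin.
- **Plate:** it lies between the end rails, at −23.2° against about −22.5° to −23.6° measured for the cradle. It is central across the cradle to within a few millimetres.
- **Jar and can:** both appear unmoved in the before and after pictures, and the pink and turquoise stands were not touched.
- **Arm:** it was clear of everything when I handed in. The highest force I read was about 20 N, when the plate touched the pad.

**Disagreements between measurements:**
- The camera views differed by 3 to 7 mm, so I took averages and corrected by a closer look from the wrist camera.
- I rejected one circle fit on the partly hidden red stand, which gave 49 mm instead of 64 mm. I used the other views for that stand.

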